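# Free the nipped setting block from a gang mould

## Task

Clear the wooden tamping bar off the brass mould and lay it in the grey tool tray. Then take the aluminium setting block by its upright fin, rock it side to side along the mould's length until both cheeks that nip it have been pushed back, and draw it straight up until its foot is just clear of the mould, by a couple of centimetres, above its own cell. Finish holding it there, upright and still, without having knocked over the steel tube or the jar.

Things in the scene. Friction and masses are not known exactly. Their poses are not given: they have to be found in the camera images.
- setting_block: Aluminium setting block, 0.2 to 0.37 kg, in the mould's end cell. Origin: centre of its underside; x along the mould, z up. Stacked: foot 12 (x) by 44 by 12 mm high; body 50 by 48 mm, 12 to 41 mm above the underside; grip fin 40 long (x), 12 thick (y), 41 to 90 mm. The foot stands in a shallow groove (5 mm deep, 1 mm play), so the block rocks about its foot towards +x and -x. Starts upright.
- fin_top (a point): Centre of the top edge of the setting block's fin, 90 mm above the block's underside; at the start the top 40 mm of the fin stand above the mould's top. Leaning the block 0.13 to 0.17 rad (8 to 10 degrees) to a side pushes that side's cheek fully back, with about 10 N on the fin. With both cheeks back the block lifts straight out freely.
- mould: Brass three-cell mould, fixed, on an 8 mm glass plate. Origin: centre of its underside, 8 mm above the table; x along its length, z up. Base 260 by 112 by 10 mm; walls 240 by 92 mm outside, top 60 mm above the underside, long walls 20 mm thick. The block's cell is centred at x = +62 mm, y = 0 (80 by 52 mm, floor at 10 mm: the block's underside starts there). The other cells are empty.
- cheek_out (a joint): Sliding brass cheek at the block's +x side. Its lip overhangs the block's body by 3.5 mm, so the block cannot be pulled straight out as found. Value: how far it is pushed back from the block, 0 (as found) to 0.0055 m (stop). It slides stiffly (about 14 N) and stays where left. Both cheeks must be pushed back, 7 mm or more in sum, for the block to pass.
- cheek_in (a joint): The same for the cheek at the block's -x side (towards the mould's middle): 0 (as found) to 0.0055 m, growing as it is pushed away from the block.
- tamping_bar: Hardwood tamping bar 170 (x) by 22 (y) by 30 mm high, 0.09 kg, lying along the mould on its top at the +y side, one end close beside the fin where a finger must go (about 13 mm away). Origin: centre of its underside; x along its length.
- tool_tray: Shallow grey plastic tray, fixed on the table at one side of the mould, either side (a white bench balance of like size is at the other). 230 (x) by 140 (y) by 20 mm high, walls and floor 4 mm, open on top. Origin: centre of its underside.
- steel_tube: Loose steel tube standing on end, 44 mm across, 85 mm high; origin centre of its underside. Leave it standing.
- jar: Loose jar, 60 mm across, 85 mm high; origin centre of its underside. Leave it standing.

How it is judged:
On the way, in this order (a step that is already met when the one before it is completed fails the run):
1. the tamping bar lies in the tool tray, let go (x of tamping_bar in the frame of tool_tray between -0.045 and 0.045 m and y of tamping_bar in the frame of tool_tray between -0.06 and 0.06 m and z of tamping_bar in the frame of tool_tray below 0.03 m and angle between tamping_bar's own x axis and vertical above 1.5 rad and linear speed of tamping_bar below 0.03 m/s and contact force between tamping_bar and tool_tray above 0.1 N and contact force between the fingers and tamping_bar below 0.05 N), for 0.2 s.
2. the block, still in its cell, is rocked to one side and has pushed that cheek back by over 3 mm (z of setting_block in the frame of mould below 0.022 m and contact force between the fingers and setting_block above 0.5 N and ((x of fin_top in the frame of mould above 0.067 m and value of joint cheek_out above 0.003 m) or (x of fin_top in the frame of mould below 0.057 m and value of joint cheek_in above 0.003 m))), for 0.05 s.
3. the block, still in its cell, is rocked to the other side and has pushed the other cheek back too (z of setting_block in the frame of mould below 0.022 m and contact force between the fingers and setting_block above 0.5 N and value of joint each of cheek_out, cheek_in above 0.003 m and (x of fin_top in the frame of mould above 0.067 m or x of fin_top in the frame of mould below 0.057 m)), for 0.05 s.
At the end, for the whole second after the job is handed in: The bar lies flat in the tray; the fingers hold the block upright (within 0.2 rad) and still, its underside 5 to 50 mm above the mould's top, within 30 mm of its cell's centre lengthwise and crosswise, touching nothing else of the mould (all of step 1 and z of setting_block in the frame of mould between 0.065 and 0.11 m and x of setting_block in the frame of mould between 0.032 and 0.092 m and y of setting_block in the frame of mould between -0.03 and 0.03 m and angle between setting_block's own z axis and vertical below 0.2 rad and linear speed of setting_block below 0.03 m/s and contact force between the fingers and setting_block above 1 N and contact force between setting_block and mould below 0.05 N and angle between each of steel_tube, jar's own z axis and vertical below 0.5 rad); the arm keeps its last pose, push and grip.
It fails at once if the steel tube or the jar is knocked over (angle between any of steel_tube, jar's own z axis and vertical above 0.5 rad).
It also fails if it takes over 61 s, if anything falls off the work surface, if the arm or the gripper's body presses on something with over 40 N, if the wrist force passes 120 N, or if a joint passes its speed limit or range.

## Robot

A 6-joint arm with a two-finger parallel gripper is mounted at the origin on the work surface. World frame = base frame: x ahead of the robot, y to its left, z up, the work surface at z = 0. Lengths are in m, angles in rad, forces in N, time in s.
With the tool pointing down it reaches from about 0.4 to 0.825 m from the base axis. Payload 7 kg.
Tool frame: the origin (TCP) lies between the finger pads; the fingertips stand tip_extent ahead of it and the grasp point (between the pads) lies 6 mm ahead of it (tip_extent is the distance from the TCP to the fingertips, in m); z points along the fingers, y is the direction in which the jaws open and shut (so a half turn about z gives the same grasp; the last joint's range is limited). The gripper opens to 88 mm and grips with 3 to 60 N. Pads are 19 mm wide; open, the fingers measure 130 mm over their backs; the gripper's body (78 mm by 193 mm) begins 47 mm behind the grasp point.
Start: joints at [-0.961, 0.359, 0.012, 0, -1.224, -0.288], TCP at [0.213, -0.64, 0.252] pointing down, gripper open.
Joint ranges: [-3.07, 3.07], [-1.43, 2.12], [-1.02, 1.25], [-3.03, 1.67], [-3.05, -0], [-3.03, 3.03]. Speed limits (rad/s): [2.39, 2.39, 3.01, 3.14, 3.14, 3.14].

## Interface

Orientations are given as a unit quaternion [w, x, y, z].
In Python, from plant import * gives the robot as it stands.
- The arm moves only by the shell command python3 -m pendant 'ROWS' [FORCE]. ROWS is text: rows parted by semicolons, each of 7 numbers parted by spaces: the shift along the world's x, y, z in m, then the turn, a rotation vector about the world's x, y, z in degrees, then the opening, from 0 (shut) to 1 (fully open). In form: x y z ax ay az jaw; .... A call has 1 to 20 rows; each row shifts and turns the commanded pose from where the row before left it; what a row does not reach is not made up. A row lasts 1/10 s, in which the tool goes at most 50 mm and 8.59 degrees, less where a joint would pass 70% of its speed; a pose out of reach is approached as far as the arm can. A call with a gripper value outside its range is refused whole. The fingers move at their own pace and stop on an object; FORCE is the grip in N (left out, the last holds). Time passes only in rows, so rows that do not move let the fingers close. It gives the time, the measured TCP pose, the force and the opening at its end, in the units of the state.
- get_state(): the state, without advancing time (a new reading comes with each control period).
- read_camera(name): name is "scene" or "top" or "wrist"; returns the picture (480x640x3 uint8, red, green, blue); there is no depth.
- camera_params(name): a dict with "camera_matrix" (3x3 intrinsics, pixels), "view" (4x4, takes a point from world to camera coordinates); the wrist camera has in their place "T_tool_cam" (4x4, takes a point from camera to tool coordinates, whose origin is the TCP and whose axes are the flange's). Camera axes: x right, y up, looking along -z (the intrinsics and any distortion apply to the point x, -y, -z); pixel columns grow to the right and rows downward; lengths in m; the calibration is good to about 2 mm. The wrist camera is an equidistant fisheye: a pixel r from the principal point sees the ray r / f radians off the axis. A picture is of the moment at which its call begins: read the wrist's pose just before it. camera_params takes no time and is no camera call.
- sign_off(): hands the job in, once; it reports no verdict.
Trained networks look in the newest picture that a camera, given by its name, has taken for a name from the list of things; names that differ only in an ending like _2 or _b are one class to them, and where a whole thing is asked for, a point or a joint stands for the part that bears it (a point fixed in the world has none). Each returns a list of dicts, best first, with "score" (0 to 1); they miss things now and then, are a little off and sometimes report something else, mostly with a low value. They report only what shows in the picture. A call takes as long as a camera call.
- boxes_of(camera, label): "xyz" ([x, y, z] in m, in world coordinates, good to about 4 mm: the middle of the surface that is visible of it).
The state is a dict: "t": time; "joints": joint angles; "qvel": joint speeds; "effort": joint torques, N m; "tcp_pos": TCP position; "tcp_rot": TCP orientation; "ft_force": force on the tool from outside, world axes, zero at the start; "torque": the same for the moment, N m; "grip_width": opening from 0.0 (shut) to 1.0 (fully open).
Only numpy, scipy, OpenCV 4.12 (cv2) and the standard library are available. Lean on these libraries where they do the work, as an engineer would, in place of code of your own. Each camera call takes 0.05 s, during which the arm holds its last target.

## Working session

There is one attempt and no reset: what is moved stays moved. The work goes in short steps, Python scripts to look and compute and a shell command to move; the robot and the scene stay as the last step left them, time stands still between calls to the robot, and variables do not carry over. Pictures are saved under pics/ and viewed, and the job is handed in when it is done.

```bash
mkdir -p pics; ls; python3 - <<'E'
from plant import *
import cv2
s=get_state(); print(s)
for n in ("scene","top"):
    im=read_camera(n); cv2.imwrite(f"pics/{n}0.png",im[:,:,::-1])
    for l in ("setting_block","mould","tamping_bar","tool_tray","steel_tube","jar","fin_top"):
        print(n,l,[( [round(float(v),3) for v in d["xyz"]],round(float(d["score"]),2)) for d in boxes_of(n,l)[:2]])
print(get_state()['t'])
print(camera_params("top"))
E
```

```text
pics
{'t': 0.0, 'joints': array([-9.60910369e-01,  3.59395043e-01,  1.10976635e-02, -3.96864756e-04,
       -1.22406066e+00, -2.88088077e-01]), 'qvel': array([ 0.00146391,  0.00018437,  0.00121511,  0.001374  ,  0.00127444,
       -0.00020483]), 'effort': array([-4.81436982e-04, -5.82714915e+01,  2.93051952e+01,  6.99681357e+00,
        6.84410290e-03, -1.57301256e-04]), 'tcp_pos': array([ 0.213342  , -0.63995138,  0.25062583]), 'tcp_rot': array([-1.70854133e-04, -1.60138843e-01,  9.87094173e-01,  7.84444618e-04]), 'ft_force': array([-0.58822181,  0.88859008,  0.61481875]), 'torque': array([-0.03215472,  0.00944575,  0.06071771]), 'grip_width': 0.9960080881081288}
scene setting_block [([0.519, 0.077, 0.078], 0.83)]
scene mould [([0.549, 0.015, 0.052], 0.91), ([0.508, 0.1, 0.065], 0.41)]
scene tamping_bar [([0.5, 0.006, 0.1], 0.75)]
scene tool_tray [([0.511, 0.306, 0.005], 0.67)]
scene steel_tube [([0.759, -0.224, 0.058], 0.75), ([0.778, 0.263, 0.082], 0.4)]
scene jar [([0.777, 0.266, 0.08], 0.64), ([0.518, 0.081, 0.081], 0.15)]
scene fin_top [([0.52, 0.079, 0.086], 0.66), ([0.758, -0.22, 0.059], 0.2)]
top setting_block [([0.512, 0.075, 0.06], 0.77)]
top mould [([0.54, 0.003, 0.053], 0.55), ([0.525, 0.05, 0.07], 0.17)]
top tamping_bar [([0.493, 0.009, 0.096], 0.84)]
top tool_tray [([0.509, 0.302, 0.001], 0.82)]
top steel_tube [([0.752, -0.229, 0.059], 0.67)]
top jar [([0.761, 0.261, 0.085], 0.64)]
top fin_top [([0.515, 0.076, 0.06], 0.73)]
0.8
{'camera_matrix': array([[620.39885013,   0.        , 305.68478194],
       [  0.        , 620.39885013, 238.89902944],
       [  0.        ,   0.        ,   1.        ]]), 'view': array([[-0.00458966, -0.99998707, -0.00218974, -0.0047474 ],
       [ 0.99663389, -0.00475349,  0.08184307, -0.63523843],
       [-0.08185242, -0.00180674,  0.99664282, -1.40333984],
       [ 0.        ,  0.        ,  0.        ,  1.        ]])}
```

View pics/top0.png

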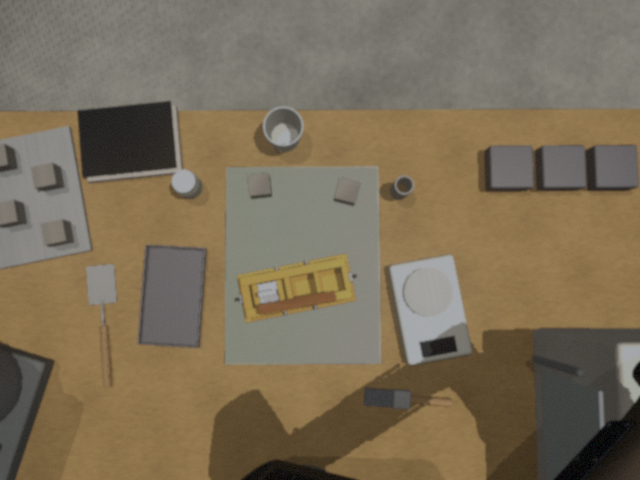

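View pics/scene0.png

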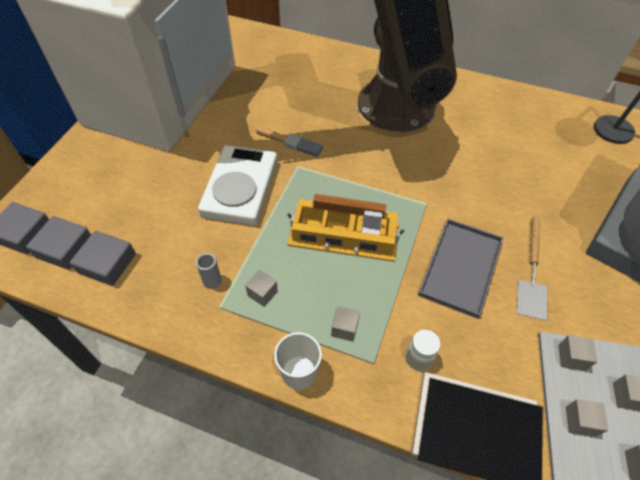

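```bash
cat > h.py <<'E'
from plant import *
import numpy as np, cv2
def ray(n,u,v,z):
    p=camera_params(n);K=p["camera_matrix"];V=p["view"];R=V[:3,:3];t=V[:3,3]
    d=np.linalg.inv(K)@[u,v,1.];d=R.T@(d*[1,-1,-1]);c=-R.T@t
    return c+d*(z-c[2])/d[2]
def proj(n,P):
    p=camera_params(n);K=p["camera_matrix"];V=p["view"]
    q=(V[:3,:3]@np.asarray(P,float)+V[:3,3])*[1,-1,-1];q=K@q;return q[:2]/q[2]
E
python3 - <<'E'
import cv2
im=cv2.imread("pics/top0.png")
cv2.imwrite("pics/topc.png",cv2.resize(im[245:335,230:365],None,fx=5.9,fy=5.9,interpolation=cv2.INTER_CUBIC))
cv2.imwrite("pics/trayc.png",cv2.resize(im[235:355,130:215],None,fx=5,fy=5,interpolation=cv2.INTER_CUBIC))
im=cv2.imread("pics/scene0.png")
cv2.imwrite("pics/scenec.png",cv2.resize(im[185:265,280:410],None,fx=6,fy=6,interpolation=cv2.INTER_CUBIC))
E
```

```text
(no output)
```

View pics/topc.png

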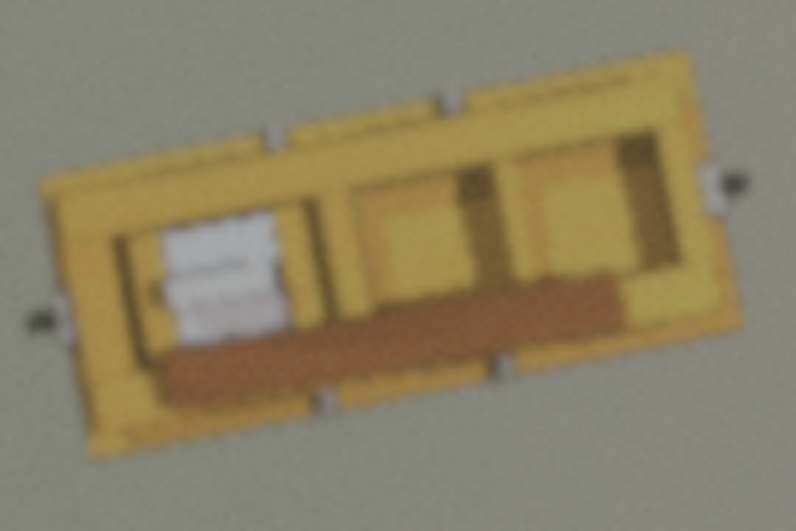

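View pics/trayc.png

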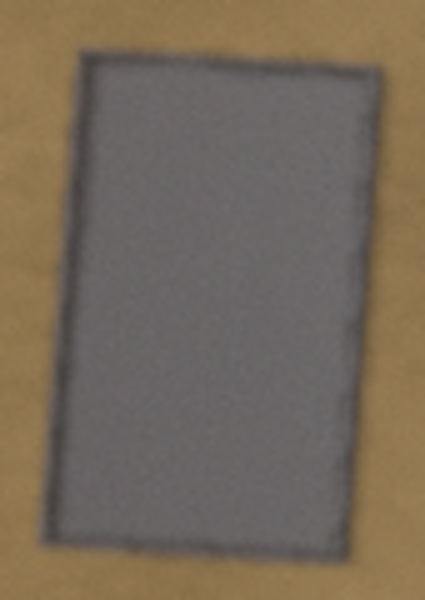

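View pics/scenec.png

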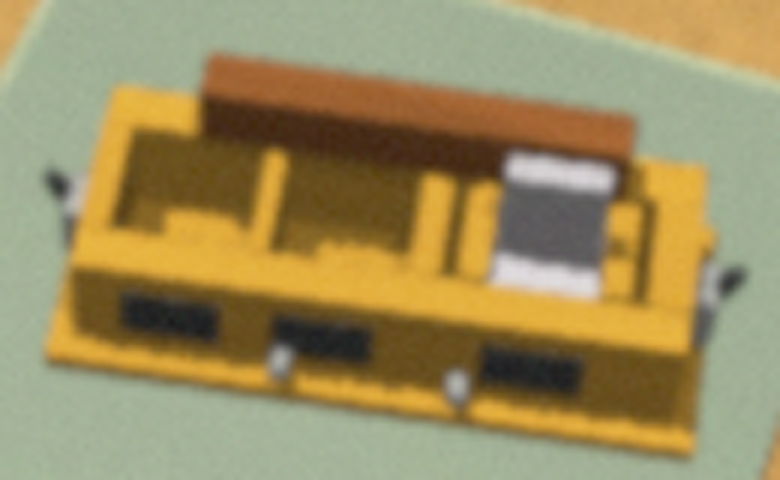

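```bash
python3 - <<'E'
from h import *
def f(c,s,o,z):
    P=np.array([ray("top",o[0]+u/s,o[1]+v/s,z) for u,v in c]);C=P.mean(0)
    e=(P[1]-P[0]+P[2]-P[3]);n=(P[1]-P[2]+P[0]-P[3])
    print(C.round(4),"L",np.linalg.norm(e)/2,"W",np.linalg.norm(n)/2,"ang e",np.degrees(np.arctan2(e[1],e[0])),"ang n",np.degrees(np.arctan2(n[1],n[0])))
    return C
f([(42,183),(688,53),(742,325),(95,455)],5.9,(230-.4,245-.4),0.018)
f([(162,352),(618,275),(625,322),(170,403)],5.9,(229.6,244.6),0.098)
f([(82,52),(380,68),(347,558),(43,545)],5,(129.6,234.6),0.02)
# fin top
f([(168,270),(284,260),(288,285),(170,300)],5.9,(229.6,244.6),0.108)
R=get_state()['tcp_rot'];print(R)
# scene check
for q,z in [((205,92),.098),((632,155),.098),((635,117),.098),((210,55),.098)]: print(ray("scene",280+q[0]/6,185+q[1]/6,z).round(4))
p=camera_params("wrist");print(p)
E
```

```text
[0.5236 0.015  0.018 ] L 0.25723002899169667 W 0.10787606769584894 ang e -78.92515019076396 ang n 10.967832438017558
[0.4923 0.013  0.098 ] L 0.16994477955700515 W 0.018143002647664525 ang e -80.46749642753879 ang n 8.562493440274913
[0.5068 0.2995 0.02  ] L 0.13864834385187724 W 0.22527512695959495 ang e -93.00887092622246 ang n -3.465535467018899
[0.5143 0.0736 0.108 ] L 0.04299065055158862 W 0.010080737716697648 ang e -84.1846068096906 ang n 6.273269993233135
[ 1.80007762e-05 -1.60182296e-01  9.87087449e-01 -1.61747096e-05]
[ 0.5198 -0.0649  0.098 ]
[0.4894 0.0985 0.098 ]
[0.471  0.0943 0.098 ]
[ 0.5016 -0.0698  0.098 ]
{'camera_matrix': array([[371.64829954,   0.        , 323.4661598 ],
       [  0.        , 371.64829954, 246.61442822],
       [  0.        ,   0.        ,   1.        ]]), 'T_tool_cam': array([[-1.93563791e-04,  9.51070151e-01,  3.08974966e-01,
         8.40657097e-02],
       [ 9.99999318e-01, -1.71753676e-04,  1.15515331e-03,
        -9.47831300e-04],
       [ 1.15169942e-03,  3.08974979e-01, -9.51069469e-01,
        -1.33089195e-01],
       [ 0.00000000e+00,  0.00000000e+00,  0.00000000e+00,
         1.00000000e+00]])}
```

```bash
python3 -c "
import plant; print([n for n in dir(plant) if n[0]!='_']); print(getattr(plant,'tip_extent',None))"
python3 -m pendant '0.014 0.033 -0.002 0 0 4 1;0.018 0.042 0 0 0 5 1;0.018 0.042 0 0 0 5 1;0.018 0.042 0 0 0 5 1;0.018 0.042 0 0 0 5 1;0.018 0.042 0 0 0 5 1;0.018 0.042 0 0 0 5 0.7;0.018 0.042 0 0 0 5 0.5;0.018 0.042 0 0 0 5 0.5;0.018 0.042 0 0 0 5 0.5;0.018 0.042 0 0 0 5 0.5;0.018 0.042 0 0 0 5 0.5;0.018 0.042 0 0 0 5 0.5;0.018 0.042 0 0 0 5 0.5;0.018 0.042 0 0 0 5 0.5;0.014 0.033 0 0 0 5 0.5;0 0 0 0 0 3 0.5;0 0 0 0 0 0 0.5' 10
```

```text
['Unreachable', 'boxes_of', 'camera_params', 'get_state', 'read_camera', 'sign_off', 'tip_extent']
0.025
t: 2.6
tcp_pos: [0.4936, 0.0147, 0.2494]
tcp_rot: [0.0, 0.769, -0.639, -0.0]
ft_force: [0.1, -0.1, 0.1]
grip_width: 0.498
```

```bash
cat >> h.py <<'E'
from scipy.spatial.transform import Rotation as Ro
def tool():
    s=get_state();q=s["tcp_rot"];T=np.eye(4);T[:3,:3]=Ro.from_quat([q[1],q[2],q[3],q[0]]).as_matrix();T[:3,3]=s["tcp_pos"];return T
def wray(T,u,v,z):
    p=camera_params("wrist");K=p["camera_matrix"];C=T@p["T_tool_cam"]
    a=np.array([(u-K[0,2])/K[0,0],(v-K[1,2])/K[1,1]]);r=np.hypot(*a)
    d=np.array([np.sin(r)*a[0]/r,-np.sin(r)*a[1]/r,-np.cos(r)]);d=C[:3,:3]@d;c=C[:3,3]
    return c+d*(z-c[2])/d[2]
E
python3 - <<'E'
from h import *
T=tool(); np.save("T1.npy",T)
im=read_camera("wrist");cv2.imwrite("pics/w1.png",im[:,:,::-1])
for l in ("setting_block","tamping_bar","mould"):
    print(l,[( [round(float(v),3) for v in d["xyz"]],round(float(d["score"]),2)) for d in boxes_of("wrist",l)[:2]])
E
```

```text
setting_block [([0.514, 0.069, 0.059], 0.83)]
tamping_bar [([0.495, 0.002, 0.098], 0.64), ([0.736, 0.259, 0.05], 0.39)]
mould []
```

View pics/w1.png

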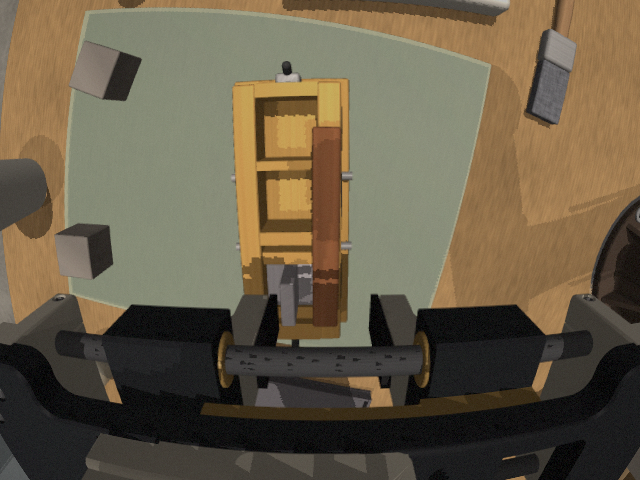

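```bash
python3 - <<'E'
from h import *
T=np.load("T1.npy")
for n,u,v,z in [("bar a",313,127,.098),("bar b",340,127,.098),("bar c",338,325,.098),("bar d",314,326,.098),("wall -y,-x",233,84,.068),("wall +y,-x",349,80,.068),
 ("fin 1",281,265,.108),("fin2",298,265,.108),("fin3",297,325,.108),("fin4",281,325,.108)]: print(n,wray(T,u,v,z).round(4))
im=cv2.imread("pics/w1.png");cv2.imwrite("pics/w1c.png",cv2.resize(im[220:345,220:360],None,fx=4.5,fy=4.5,interpolation=cv2.INTER_CUBIC))
E
```

```text
bar a [ 0.5178 -0.0701  0.098 ]
bar b [ 0.4978 -0.0738  0.098 ]
bar c [0.4668 0.0904 0.098 ]
bar d [0.4874 0.0952 0.098 ]
wall -y,-x [ 0.592  -0.0964  0.068 ]
wall +y,-x [ 0.4966 -0.1152  0.068 ]
fin 1 [0.5236 0.0396 0.108 ]
fin2 [0.5103 0.0371 0.108 ]
fin3 [0.5025 0.0912 0.108 ]
fin4 [0.5159 0.0939 0.108 ]
```

View pics/w1c.png

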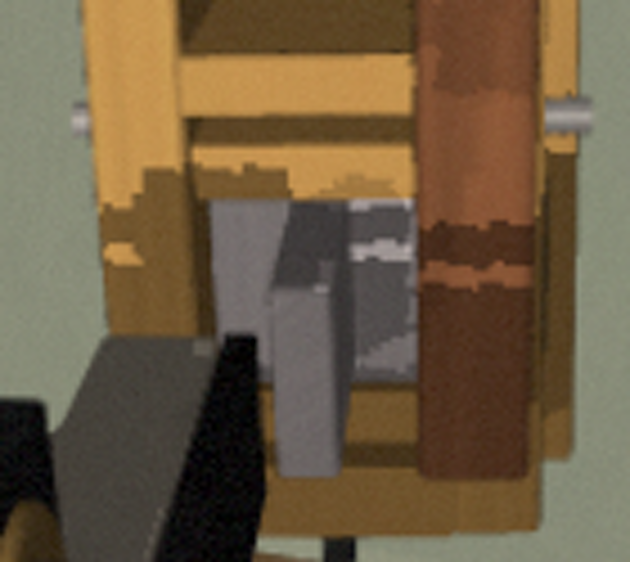

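```bash
python3 - <<'E'
from h import *
T=np.load("T1.npy")
P=np.array([wray(T,220+u/4.5,220+v/4.5,.108) for u,v in [(272,288),(336,288),(340,474),(280,475)]]);print(P.round(4),P.mean(0))
d=(P[2]+P[3]-P[0]-P[1])/2;print(np.linalg.norm(d),np.degrees(np.arctan2(d[1],d[0])))
B=np.array([wray(T,u,v,.098) for u,v in [(313,127),(340,127),(338,325),(314,326)]]);print(B.mean(0))
d=(B[2]+B[3]-B[0]-B[1])/2;print(np.linalg.norm(d),np.degrees(np.arctan2(d[1],d[0])))
print("jaw",np.degrees(np.arctan2(T[1,1],T[0,1])),T[:3,2],T[:3,0])
E
```

```text
[[0.5216 0.056  0.108 ]
 [0.5103 0.0538 0.108 ]
 [0.5037 0.0918 0.108 ]
 [0.5148 0.0942 0.108 ]] [0.51260183 0.07393445 0.108     ]
0.03871089067811825 100.01173917853214
[0.49243007 0.01041577 0.098     ]
0.16755807600900266 100.55385056904457
jaw -169.41317219529063 [-3.92597926e-04 -1.34660476e-04 -9.99999914e-01] [ 1.83725395e-01 -9.82977607e-01  6.02380291e-05]
```

```bash

python3 -m pendant '-0.001 -0.003 -0.03 0 0 0 0.5;0 0 -0.045 0 0 0 0.5;0 0 -0.045 0 0 0 0.5;0 0 -0.023 0 0 0 0.5;0 0 -0.01 0 0 0 0.5;0 0 0 0 0 0 0.5;0 0 0 0 0 0 0;0 0 0 0 0 0 0;0 0 0 0 0 0 0;0 0 0 0 0 0 0;0 0 0 0 0 0 0' 15
```

```text
t: 3.9
tcp_pos: [0.4931, 0.0109, 0.0977]
tcp_rot: [-0.001, 0.769, -0.64, 0.001]
ft_force: [-1.3, 1.3, 8.0]
grip_width: 0.254
```

```bash

python3 -m pendant '0 0 0.02 0 0 0 0;0 0 0.04 0 0 0 0;0 0 0.04 0 0 0 0;0.001 0.02 0.02 0 0 5 0;0.002 0.035 0 0 0 8 0;0.002 0.035 0 0 0 8 0;0.002 0.035 0 0 0 8 0;0.002 0.035 0 0 0 8 0;0.002 0.035 0 0 0 8 0;0.002 0.035 0 0 0 8 0;0.001 0.035 0 0 0 8 0;0.001 0.024 0 0 0 8 0;0 0 0 0 0 7.5 0;0 0 0 0 0 0 0;0 0 0 0 0 0 0'
python3 - <<'E'
from h import *
T=tool(); np.save("T2.npy",T)
im=read_camera("wrist");cv2.imwrite("pics/w2.png",im[:,:,::-1])
print(get_state()["ft_force"],np.degrees(np.arctan2(T[1,1],T[0,1])))
E
```

```text
t: 5.4
tcp_pos: [0.5072, 0.2994, 0.2165]
tcp_rot: [0.0, 1.0, -0.029, -0.0]
ft_force: [-0.4, -0.4, -0.2]
grip_width: 0.252
[-0.23256798  0.17726659 -0.72793276] -93.28446749339385
```

View pics/w2.png

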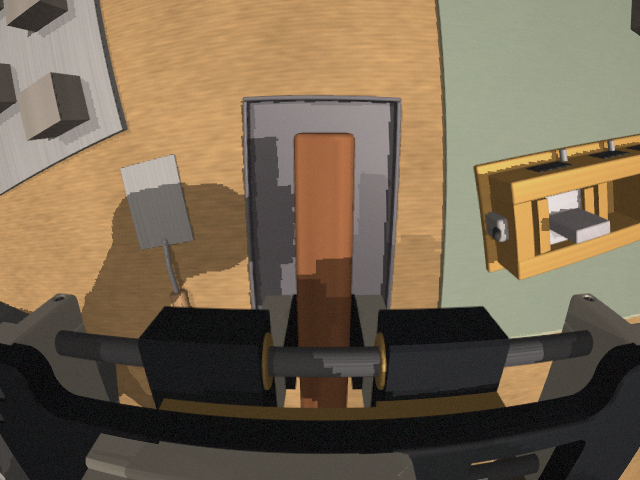

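```bash
python3 - <<'E'
from h import *
T=np.load("T2.npy")
for u,v,z in [(245,99,.02),(400,99,.02),(294,134,.2165),(354,134,.2165)]: print(wray(T,u,v,z).round(4))
E
python3 -m pendant '0 0 -0.03 0 0 0 0;0 0 -0.045 0 0 0 0;0 0 -0.045 0 0 0 0;0 0 -0.035 0 0 0 0;0 0 -0.015 0 0 0 0;0 0 -0.008 0 0 0 0;0 0 -0.003 0 0 0 0;0 0 0 0 0 0 0;0 0 0 0 0 0 0'
```

```text
[0.625  0.3605 0.02  ]
[0.6171 0.2245 0.02  ]
[0.5914 0.3041 0.2165]
[0.5902 0.283  0.2165]
t: 6.35
tcp_pos: [0.5081, 0.3002, 0.0368]
tcp_rot: [-0.001, 1.0, -0.027, 0.001]
ft_force: [0.2, 0.2, -1.1]
grip_width: 0.257
```

```bash

python3 -m pendant '0 0 -0.002 0 0 0 0;0 0 -0.001 0 0 0 0;0 0 0 0 0 0 0;0 0 0 0 0 0 0.3;0 0 0 0 0 0 0.5;0 0 0 0 0 0 0.5;0 0 0 0 0 0 0.5;0 0 0.02 0 0 0 0.5;0 0 0.045 0 0 0 0.5;0 0 0.05 0 0 0 0.5;0 0 0.05 0 0 0 0.5;0 0 0 0 0 0 0.5'
python3 - <<'E'
from h import *
T=tool(); np.save("T3.npy",T)
im=read_camera("wrist");cv2.imwrite("pics/w3.png",im[:,:,::-1])
print([( d["xyz"],d["score"]) for d in boxes_of("wrist","tamping_bar")[:2]])
E
```

```text
t: 7.55
tcp_pos: [0.5105, 0.302, 0.2056]
tcp_rot: [-0.004, 1.0, -0.026, 0.005]
ft_force: [0.5, 0.9, 0.2]
grip_width: 0.503
[([0.5191, 0.3022, 0.0349], 0.59)]
```

View pics/w3.png

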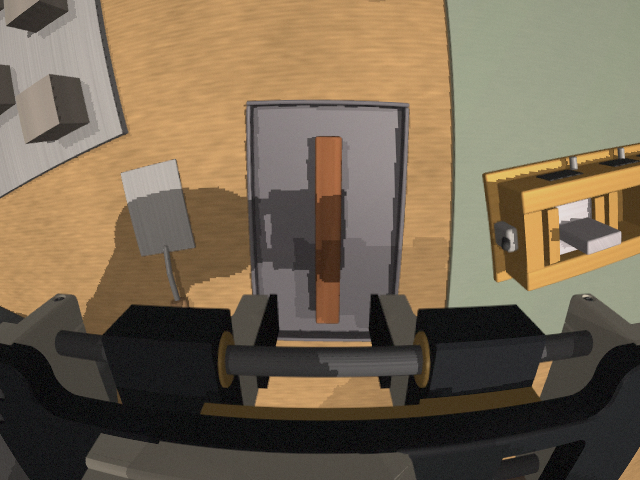

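```bash

python3 -m pendant '0 -0.015 0 0 0 -5 0.5;0.001 -0.024 0 0 0 -8 0.5;0 -0.027 0 0 0 -8 0.5;0 -0.027 0 0 0 -8 0.5;0 -0.027 0 0 0 -8 0.5;0.001 -0.027 0 0 0 -8 0.5;0 -0.027 0 0 0 -8 0.5;0 -0.027 0 0 0 -8 0.5;0 -0.027 0 0 0 -8 0.5;0 0 0 0 0 -7 0.5;0 0 0 0 0 0 0.5'
python3 - <<'E'
from h import *
T=tool(); np.save("T4.npy",T)
im=read_camera("wrist");cv2.imwrite("pics/w4.png",im[:,:,::-1])
im=read_camera("top");cv2.imwrite("pics/top4.png",im[:,:,::-1])
print([( d["xyz"],d["score"]) for d in boxes_of("wrist","fin_top")[:2]])
print(T.round(4),np.degrees(np.arctan2(T[1,1],T[0,1])))
cv2.imwrite("pics/top4c.png",cv2.resize(im[245:335,230:365,::-1],None,fx=5.9,fy=5.9,interpolation=cv2.INTER_CUBIC))
E
```

```text
t: 8.75
tcp_pos: [0.5087, 0.0706, 0.1962]
tcp_rot: [0.001, 0.77, -0.638, -0.001]
ft_force: [0.1, -0.2, -0.1]
grip_width: 0.497
[([0.5159, 0.0721, 0.0606], 0.57)]
[[ 1.864e-01 -9.825e-01 -2.400e-03  5.087e-01]
 [-9.825e-01 -1.864e-01 -1.000e-03  7.060e-02]
 [ 6.000e-04  2.500e-03 -1.000e+00  1.962e-01]
 [ 0.000e+00  0.000e+00  0.000e+00  1.000e+00]] -169.25528505760005
```

View pics/w4.png

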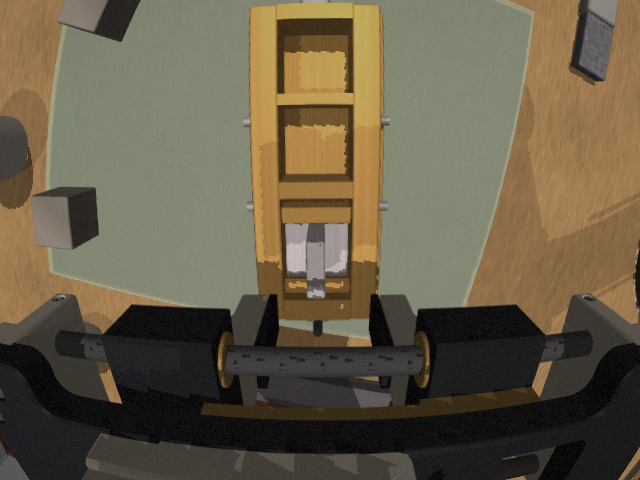

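```bash
python3 - <<'E'
import cv2
im=cv2.imread("pics/w4.png");cv2.imwrite("pics/w4c.png",cv2.resize(im[190:330,240:400],None,fx=4.2,fy=4.2,interpolation=cv2.INTER_CUBIC))
E
```

```text
(no output)
```

View pics/w4c.png

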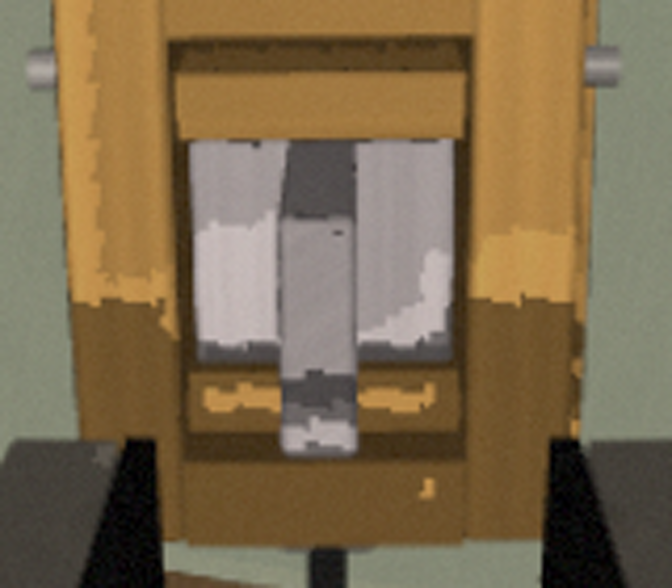

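View pics/top4c.png

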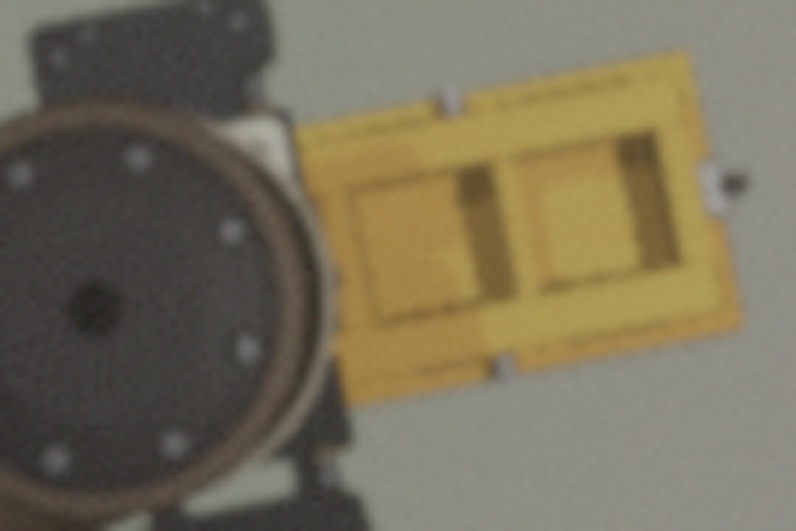

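```bash
python3 - <<'E'
from h import *
T=np.load("T4.npy");s=4.2
P=np.array([wray(T,240+u/s,190+v/s,.108) for u,v in [(281,216),(355,216),(357,455),(282,455)]]);M=P.mean(0);print(P.round(4),M)
d=(P[2]+P[3]-P[0]-P[1])/2;print(np.linalg.norm(d),np.degrees(np.arctan2(d[1],d[0])))
print("in tool",np.linalg.inv(T)@np.r_[M,1])
E
```

```text
[[0.5222 0.0558 0.108 ]
 [0.5114 0.0538 0.108 ]
 [0.5038 0.0923 0.108 ]
 [0.5154 0.0945 0.108 ]] [0.51319854 0.07409703 0.108     ]
0.03929960860780421 100.6607431430775
in tool [-0.00265001 -0.00529299  0.08820189  1.        ]
```

```bash

python3 -m pendant '0.002 0.002 -0.02 0 0 0 0.45;0.002 0.001 -0.04 0 0 0 0.45;0.001 0.001 -0.025 0 0 0 0.45;0 0 -0.008 0 0 0 0.45;0 0 -0.005 0 0 0 0.45;0 0 0 0 0 0 0.45'
python3 - <<'E'
from h import *
T=tool(); np.save("T5.npy",T);print(T.round(4))
im=read_camera("wrist");cv2.imwrite("pics/w5.png",im[:,:,::-1])
E
```

```text
t: 9.5
tcp_pos: [0.5148, 0.076, 0.0998]
tcp_rot: [0.0, 0.772, -0.636, 0.0]
ft_force: [-0.3, 0.6, -0.4]
grip_width: 0.454
[[ 1.911e-01 -9.816e-01  1.000e-04  5.148e-01]
 [-9.816e-01 -1.911e-01 -2.000e-04  7.600e-02]
 [ 2.000e-04 -1.000e-04 -1.000e+00  9.980e-02]
 [ 0.000e+00  0.000e+00  0.000e+00  1.000e+00]]
```

View pics/w5.png

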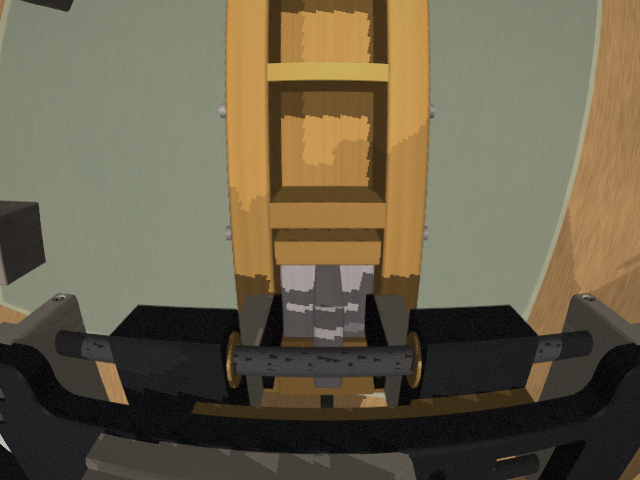

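```bash

python3 -m pendant '-0.001 -0.002 -0.002 0 0 0 0.45;0 0 0 0 0 0 0.3;0 0 0 0 0 0 0.15;0 0 0 0 0 0 0;0 0 0 0 0 0 0;0 0 0 0 0 0 0;0 0 0 0 0 0 0' 30
```

```text
t: 10.25
tcp_pos: [0.5136, 0.0737, 0.0978]
tcp_rot: [-0.0, 0.771, -0.636, 0.0]
ft_force: [-0.7, 0.4, 3.2]
grip_width: 0.136
```

```bash

python3 -m pendant '-0.0005 0.0026 0 -1.87 -0.36 0 0;-0.0005 0.0026 0 -1.87 -0.36 0 0;-0.0005 0.0026 0 -1.87 -0.36 0 0;0 0 0 0 0 0 0'
cat >> h.py <<'E'
def rep(T0f="T6.npy"):
    T=tool();T0=np.load("T6.npy");u=np.array([-.187,.982,0]);d=T[:3,3]-T0[:3,3]
    w=Ro.from_matrix(T[:3,:3]@T0[:3,:3].T).as_rotvec(degrees=True)
    print("d along u mm",1e3*d@u,"cross",1e3*d@[-.982,-.187,0],"z",1e3*d[2],"lean deg",w@[-.982,-.187,0],"w",w.round(2),"F",get_state()["ft_force"].round(1), "tq",get_state()["torque"].round(2))
E
python3 - <<'E'
from h import *
T0=np.eye(4);T0[:3,:3]=Ro.from_quat([.771,-.636,0,0]).as_matrix();T0[:3,3]=[.5136,.0737,.0978];np.save("T6.npy",T0)
rep()
E
```

```text
t: 10.65
tcp_pos: [0.5122, 0.0807, 0.098]
tcp_rot: [0.033, 0.771, -0.635, 0.04]
ft_force: [4.9, -9.8, 4.2]
grip_width: 0.133
d along u mm 7.115505281653449 cross 0.09849916816330626 z 0.24405178998823662 lean deg 5.915176581619414 w [-5.81 -1.1   0.08] F [ 4.9 -9.8  4.2] tq [-3.58 -1.69  0.06]
```

```bash

python3 -m pendant '-0.0005 0.0026 0 -1.87 -0.36 0 0;-0.0005 0.0026 0 -1.87 -0.36 0 0;0 0 0 0 0 0 0;0 0 0 0 0 0 0'
python3 - <<'E'
from h import *
rep();T=tool()
im=read_camera("wrist");cv2.imwrite("pics/w6.png",im[:,:,::-1])
im=read_camera("scene");cv2.imwrite("pics/s6.png",cv2.resize(im[165:285,260:430,::-1],None,fx=4.5,fy=4.5,interpolation=cv2.INTER_CUBIC))
E
```

```text
t: 11.05
tcp_pos: [0.5111, 0.0855, 0.0981]
tcp_rot: [0.054, 0.769, -0.634, 0.065]
ft_force: [3.4, -9.4, 4.0]
grip_width: 0.137
d along u mm 12.06779166730429 cross 0.22366227842763312 z 0.2681173460339359 lean deg 9.652625207447068 w [-9.49 -1.79  0.02] F [ 3.4 -9.4  4. ] tq [-2.74 -1.31  0.15]
```

View pics/w6.png

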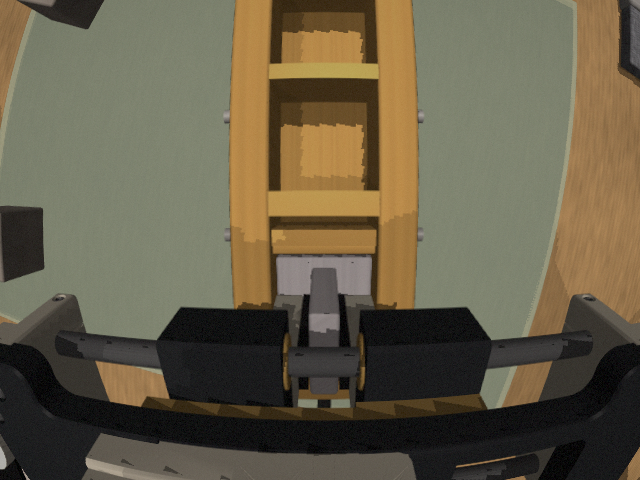

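View pics/s6.png

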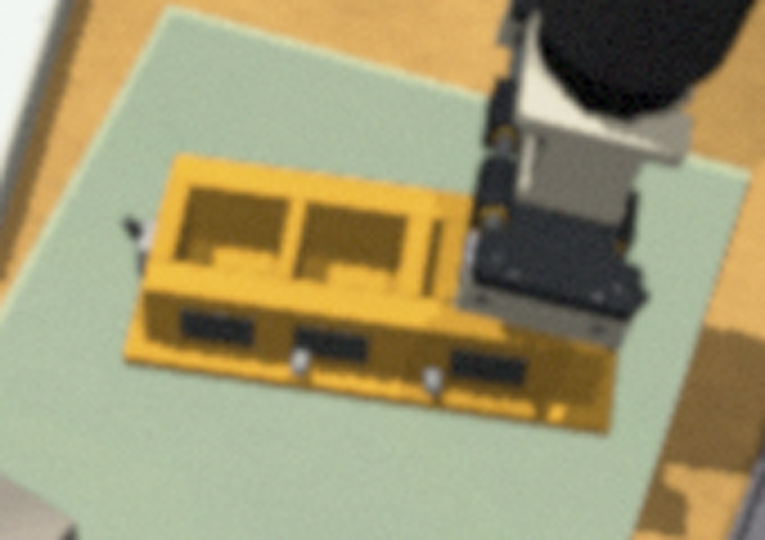

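```bash

python3 -m pendant '-0.0003 0.0016 0 -0.5 -0.1 0 0;0 0 0 0 0 0 0'
python3 -c "
from h import *
rep()"
python3 -m pendant '0.0005 -0.0026 0 1.87 0.36 0 0;0.0005 -0.0026 0 1.87 0.36 0 0;0.0005 -0.0026 0 1.87 0.36 0 0;0.0005 -0.0026 0 1.87 0.36 0 0;0.0005 -0.0026 0 1.87 0.36 0 0;0.0002 -0.001 0 0.7 0.13 0 0;0 0 0 0 0 0 0'
python3 -c "
from h import *
rep()"
```

```text
t: 11.35
tcp_pos: [0.5109, 0.0864, 0.0982]
tcp_rot: [0.057, 0.768, -0.634, 0.068]
ft_force: [6.2, -13.2, 5.1]
grip_width: 0.133
d along u mm 12.972973504531618 cross 0.28607850263529383 z 0.3647661833445365 lean deg 10.227153006183741 w [-1.006e+01 -1.870e+00 -1.000e-02] F [  6.2 -13.2   5.1] tq [-4.33 -2.18  0.18]
t: 12.05
tcp_pos: [0.5135, 0.0739, 0.0978]
tcp_rot: [-0.001, 0.771, -0.637, -0.001]
ft_force: [-0.8, -0.7, 4.4]
grip_width: 0.135
d along u mm 0.20636199291546545 cross 0.03165617529213753 z -0.016948027308172353 lean deg -0.20990451868923696 w [ 0.21  0.02 -0.09] F [-0.8 -0.7  4.4] tq [-0.13  0.87 -0.04]
```

```bash

python3 -m pendant '0.0005 -0.0026 0 1.87 0.36 0 0;0.0005 -0.0026 0 1.87 0.36 0 0;0.0005 -0.0026 0 1.87 0.36 0 0;0.0005 -0.0026 0 1.87 0.36 0 0;0.0005 -0.0026 0 1.87 0.36 0 0;0.0003 -0.0013 0 0.9 0.17 0 0;0 0 0 0 0 0 0;0 0 0 0 0 0 0'
python3 - <<'E'
from h import *
rep();T=tool()
im=read_camera("wrist");cv2.imwrite("pics/w7.png",im[:,:,::-1])
E
```

```text
t: 12.85
tcp_pos: [0.5163, 0.0612, 0.0979]
tcp_rot: [-0.06, 0.768, -0.634, -0.072]
ft_force: [-1.8, 5.8, 6.5]
grip_width: 0.139
d along u mm -12.745512848570119 cross -0.3445063315393471 z 0.104135316718032 lean deg -10.6847167100048 w [10.5   1.98 -0.03] F [-1.8  5.8  6.5] tq [1.68 0.98 0.12]
```

View pics/w7.png

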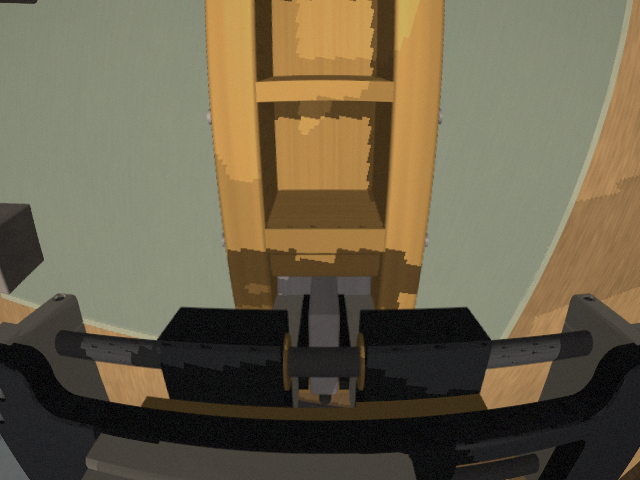

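```bash

python3 -m pendant '0.0003 -0.0015 0 0.3 0.06 0 0;0 0 0 0 0 0 0;0 0 0 0 0 0 0'
python3 -c "
from h import *
rep()"
python3 -m pendant '-0.0005 0.0026 0 -1.87 -0.36 0 0;-0.0005 0.0026 0 -1.87 -0.36 0 0;-0.0005 0.0026 0 -1.87 -0.36 0 0;-0.0005 0.0026 0 -1.87 -0.36 0 0;-0.0005 0.0026 0 -1.87 -0.36 0 0;-0.0003 0.0013 0 -1.3 -0.25 0 0;0 0 0 0 0 0 0;0 0 0 0 0 0 0'
python3 - <<'E'
from h import *
rep();T=tool()
im=read_camera("wrist");cv2.imwrite("pics/w8.png",im[:,:,::-1])
cv2.imwrite("pics/w8.png",cv2.resize(im[190:410,220:430,::-1],None,fx=2.7,fy=2.7,interpolation=cv2.INTER_CUBIC))
E
```

```text
t: 13.2
tcp_pos: [0.5164, 0.0608, 0.0979]
tcp_rot: [-0.062, 0.768, -0.633, -0.074]
ft_force: [-3.4, 10.9, 5.9]
grip_width: 0.136
d along u mm -13.234364577809073 cross -0.336394067466947 z 0.08765886063920314 lean deg -11.047914273038884 w [ 1.086e+01  2.050e+00 -1.000e-02] F [-3.4 10.9  5.9] tq [3.35 1.3  0.08]
t: 14.0
tcp_pos: [0.514, 0.0738, 0.0978]
tcp_rot: [-0.001, 0.772, -0.636, -0.001]
ft_force: [-1.4, 4.1, 4.0]
grip_width: 0.134
d along u mm 0.0445125607864533 cross -0.38507810617215404 z -0.047345755345304386 lean deg -0.134454226794447 w [ 0.14 -0.04  0.05] F [-1.4  4.1  4. ] tq [ 1.71  0.67 -0.02]
```

View pics/w8.png

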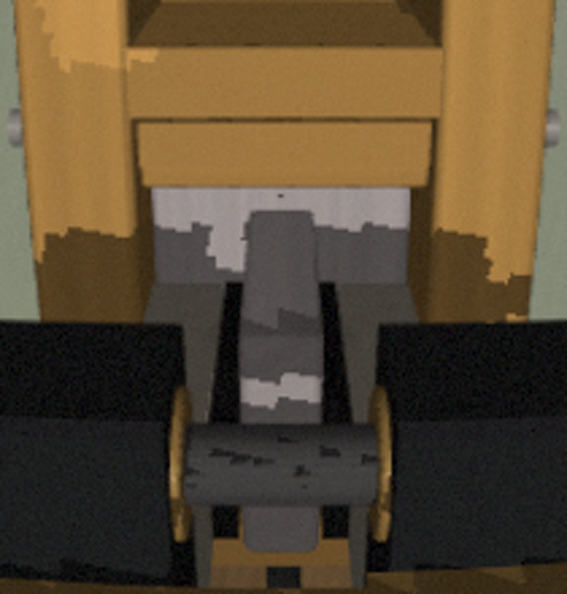

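```bash

python3 -m pendant '0 0 0.003 0 0 0 0;0 0 0.004 0 0 0 0;0 0 0.004 0 0 0 0;0 0 0 0 0 0 0'
python3 -c "
from h import *
rep()"
```

```text
t: 14.45
tcp_pos: [0.5138, 0.0724, 0.109]
tcp_rot: [-0.001, 0.771, -0.637, -0.0]
ft_force: [0.1, 1.0, -2.4]
grip_width: 0.133
d along u mm -1.3136833037043458 cross 0.014207717370897405 z 11.229653423545205 lean deg -0.09353768073206824 w [ 0.1  -0.01 -0.05] F [ 0.1  1.  -2.4] tq [ 0.01 -0.   -0.02]
```

```bash

python3 -m pendant '0 0.0005 0.005 0 0 0 0;0 0.0005 0.009 0 0 0 0;0 0 0.01 0 0 0 0;0 0 0.01 0 0 0 0;0 0 0.01 0 0 0 0;0 0 0.01 0 0 0 0;0 0 0.006 0 0 0 0;0 0 0.004 0 0 0 0;0 0 0 0 0 0 0;0 0 0 0 0 0 0;0 0 0 0 0 0 0'
python3 - <<'E'
from h import *
rep();T=tool()
im=read_camera("wrist");cv2.imwrite("pics/w9.png",im[:,:,::-1])
im=read_camera("scene");cv2.imwrite("pics/s9.png",im[:,:,::-1]);cv2.imwrite("pics/s9c.png",cv2.resize(im[165:285,260:430,::-1],None,fx=4.5,fy=4.5,interpolation=cv2.INTER_CUBIC))
E
```

```text
t: 15.55
tcp_pos: [0.5134, 0.0736, 0.1721]
tcp_rot: [-0.0, 0.771, -0.637, -0.001]
ft_force: [1.2, 0.5, -2.5]
grip_width: 0.137
d along u mm -0.009495767261416098 cross 0.24903596921967563 z 74.25309263637742 lean deg -0.08852927564185857 w [ 0.08  0.06 -0.03] F [ 1.2  0.5 -2.5] tq [0.03 0.13 0.04]
```

View pics/w9.png

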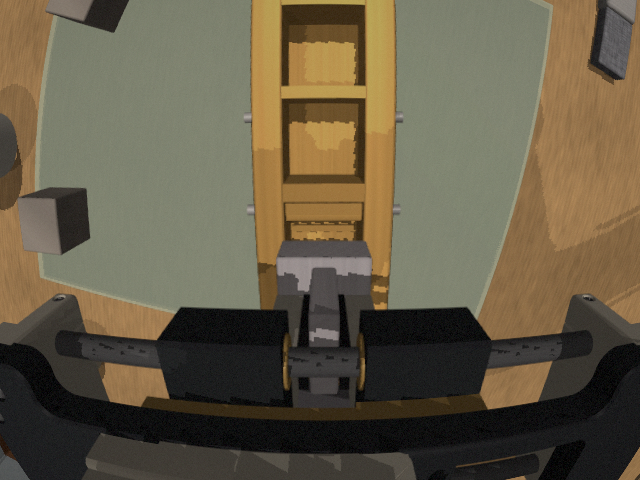

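View pics/s9.png

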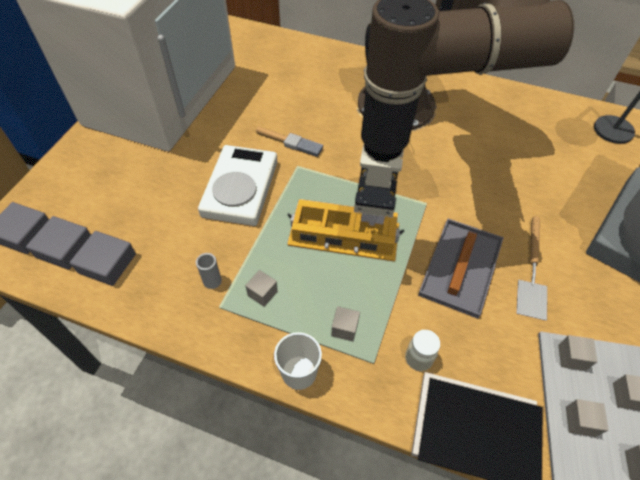

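View pics/s9c.png

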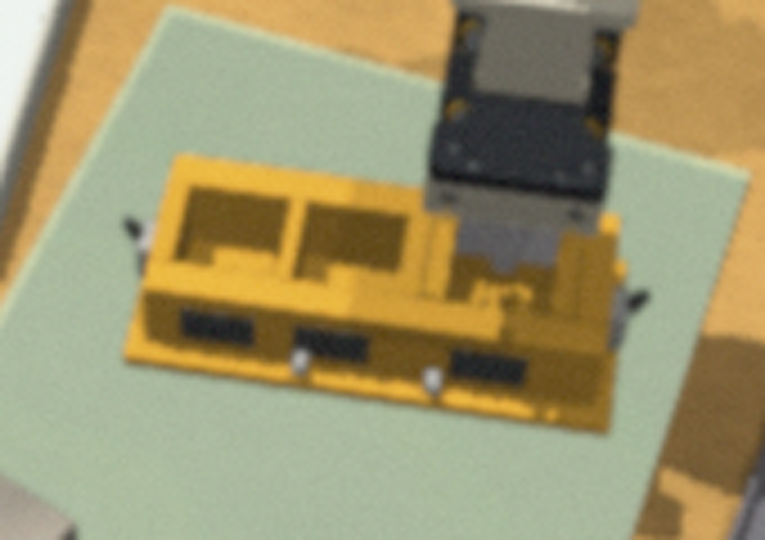

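```bash
python3 - <<'E'
from h import *
u=np.array([-.187,.982,0]);y=np.array([-.982,-.187,0]);C=np.array([.5134,.0736,0])
for z in (.072,.082,.092,.102):
    for a in (-.006,.006):
        q=proj("scene",C+u*a-y*.022+[0,0,z]); print(z,((q-[260,165])*4.5).round(0))
E
```

```text
0.072 [482. 290.]
0.072 [505. 293.]
0.082 [483. 278.]
0.082 [507. 282.]
0.092 [485. 266.]
0.092 [509. 270.]
0.102 [487. 254.]
0.102 [511. 258.]
```

```bash
python3 -m pendant '0 0 0 0 0 0 0;0 0 0 0 0 0 0;0 0 0 0 0 0 0' && python3 -c "
from plant import *
print(sign_off())"
```

```text
t: 15.95
tcp_pos: [0.5136, 0.0737, 0.1725]
tcp_rot: [-0.001, 0.771, -0.636, -0.001]
ft_force: [0.6, 0.2, -0.9]
grip_width: 0.135
the job is handed in; nothing more can be done
None
```

I laid the tamping bar in the grey tray, pushed both cheeks back and drew the block straight up. I then handed the job in at about 16 s, with the block held upright and still above its cell.

**Rocking:** I gripped the fin and leaned the tool about 10° towards the mould's +x end, then about 11° the other way. The push was about 10 to 15 N each way. I couldn't read the cheek positions directly. I judged both cheeks pushed back from the lean, and because the block then lifted with only its own weight on the wrist.

**Last checks:**
- **Block height:** in the scene camera its foot is about 92 mm above the table, about 24 mm above the mould's top. That agrees with the 74 mm the tool rose, so the block did not slip in the fingers.
- **Block pose:** the tool is within about 0.3 mm and 0.1° of where it gripped the block, apart from the lift, and the jaws are closed on the 12 mm fin.
- **Bar:** it lies flat near the middle of the tray.
- **Tube and jar:** both are still standing where they were.

**Disagreement:** the vertical wrist force read -2.5 N after the lift but -0.9 N just before I handed in. The grip opening and tool height had not changed, so I took it as sensor noise and did not check further.

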